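Set the length stop of the strip cutter

TASK

Set the strip cutter's length stop to the red clip: lift the orange release bar and keep it held up while you slide the blue carriage along to the clip, never letting it down on the way. The clip stands over a tooth, so let go there and nudge the carriage gently to one side or the other until the bar drops fully down into a notch next to the clip. Never force the pawl sideways against the teeth, and leave everything else on the bench where it is.

Things in the scene. Friction and masses are not known exactly. Their poses are not given: they have to be found in the camera images.
- cutter: strip cutter: white base 190 x 500 x 30 mm, dark cutter head (190 x 125 mm, top 120 mm above the bench) at its +y end. Origin on the bench. The carriage slides along this body's y axis (+y: from parking towards the head) on a rail at x = 0; z is up.
- strip (a point): a fixed point of the cutter (its x -34 mm, y 0, z 46 mm) level with the tooth tops, above the bare dark strip beside the rail. On that strip, around the clip, a toothed piece is clamped: 5 teeth at 24 mm pitch, each 16 mm long along y and 8 mm high, so 4 notches 8 mm long. Elsewhere, as at parking, there are no teeth. Keep the bar up from parking until near the clip.
- carriage (a joint): position of the blue carriage along the cutter's y (m): its centre (pawl, bar, pointer) is at cutter y = -0.12 + value. Range 0 to 0.215; starts parked, pawl down, between 0 and 0.03. Sliding friction about 2.5 N. Blue block 86 (x) x 50 (y) mm, top 72 mm above the bench; two brass collars on it reach 80 mm.
- release_bar (a joint): height of the release bar above its lowest position (m), 0 to 0.016 (upper stop). 0: pawl fully down (caught in a notch, or parked); about 0.008: pawl sitting on a tooth, not caught; above 0.009: pawl clear of the teeth. A spring presses it down with 5 N at 0 and 7 N at 0.016 (plus 1.2 N weight); a damper (60 N s/m) slows it.
- bar_grip (a point): centre of the orange release bar, 74 mm long along the cutter's x, 14 mm wide along y, 12 mm high, on two thin pins 24 mm either side of this point. 111 mm above the bench when down; rises with the bar. Pinch from above, fingers closing along the cutter's y. 25 mm free under the bar. Fingers opened a little beside it can push the carriage either way while the bar is free to drop.
- pawl: steel pawl fixed under the release bar, inside the carriage over the notched strip, 5 mm wide along y: 1.5 mm of play either way in a notch. Origin at its lower tip. It must never bear on the teeth with more than 15 N.
- pointer (a point): tip of the white pointer on the carriage's robot side, level along y with the pawl and the bar.
- clip: red clip 22 x 8 mm, up to 57 mm above the bench, fixed on the yellow setting strip on the cutter's robot side; origin under its centre, axes parallel to the cutter's. It marks along y where the pointer shall end. It stands over the middle tooth, anywhere within 6.5 mm of that tooth's middle, so the two notches beside it have their centres 5.5 to 18.5 mm from it; either will do.
- cassette_a: white test cassette 70 x 20 x 6 mm lying on the cutter head; leave it. Origin: centre of its underside
- cassette_b: white test cassette 70 x 20 x 6 mm on the bench; leave it. Origin: centre of its underside
- tube_rack: black block 60 x 110 mm with two blue-capped tubes, 116 mm tall; leave it. Origin: centre of its underside
- reagent: amber bottle 60 mm wide, 120 mm tall; leave it. Origin: centre of its underside
- dish: clear dish 90 mm wide, 14 mm tall; leave it. Origin: centre of its underside
- tape: green ring 84 mm wide, 20 mm tall; leave it. Origin: centre of its underside
- card_box: cardboard box 120 x 80 x 50 mm; leave it. Origin: centre of its underside

How it is judged:
By the outcome, as a careful person would: the job done as asked, in the order asked, and still so for the second after the job is handed in, with the robot touching nothing.
It also fails if it takes over 48 s, if anything falls off the work surface, if the arm or the gripper's body presses on something with over 40 N, if the wrist force passes 120 N, or if a joint passes its speed limit or range.

ROBOT

A 6-joint arm with a two-finger parallel gripper is mounted at the origin on the work surface. World frame = base frame: x ahead of the robot, y to its left, z up, the work surface at z = 0. Lengths are in m, angles in rad, forces in N, time in s.
With the tool pointing down it reaches from about 0.3 to 0.95 m from the base axis. Payload 3.1 kg.
Tool frame: the origin (TCP) lies between the finger pads; the fingertips stand 11 mm ahead of it and the grasp point (between the pads) lies 8 mm behind it (bot.tips_ahead is the distance from the TCP to the fingertips, in m); z points along the fingers, y is the line along which they close (so a half turn about z gives the same grasp; the last joint's range is limited). The gripper opens to 85 mm and grips with 20 to 120 N. Pads are 22 mm wide; open, the fingers measure 114 mm over their backs; the gripper's body (76 mm by 85 mm) begins 54 mm behind the grasp point. The pads swing forward as they close: fully open they stand 13 mm farther back than shut.
Start: joints at [-1.395, 0.308, 1.634, -0, 1.2, -0.07], TCP at [0.152, -0.606, 0.242] pointing down, gripper open.
Joint ranges: [-3.06, 3.06], [-0.79, 1.96], [0.05, 2.63], [-1.19, 4.34], [0.05, 2.64], [-2.94, 2.94]. Speed limits (rad/s): [2.79, 2.79, 3.14, 3.14, 3.14, 3.14].

INTERFACE

Orientations are given as a unit quaternion [x, y, z, w].
In Python, from bench import bot gives the robot as it stands.
- The arm moves only by the tool nudge_tcp, called after "Request:" in YAML: its name, and indented under it one key for each argument. Schema: {"type":"object","properties":{"increments":{"type":"array","items":{"type":"object","properties":{"tx":{"type":"number"},"ty":{"type":"number"},"tz":{"type":"number"},"wx":{"type":"number"},"wy":{"type":"number"},"wz":{"type":"number"}},"additionalProperties":false},"minItems":1,"maxItems":12},"aperture":{"type":"number"},"only":{"type":"string"},"quiet":{"type":"boolean"},"lines":{"type":"string"}},"required":["increments"],"additionalProperties":false}. increments is a list of rows, 1 to 12 of them, each an object with the fields tx, ty, tz (the shift in fractions of the full range, 1 being 0.3 m), wx, wy, wz (a rotation vector in fractions of the full range, 1 being pi rad); a field left out counts as zero; each row shifts and turns the commanded pose from where the row before left it, along the tool's axes as they then stand; what a row does not reach is not made up. A row lasts 1/10 s, in which the tool goes at most 0.05 m and 0.15 rad, less where a joint would pass 70% of its speed; a pose out of reach is approached as far as the arm can. aperture is the finger opening in m, set as the call begins (left out keeps the last). The fingers move at their own pace and stop on an object; the grip force is fixed at half the most. Time passes only in rows, so rows that do not move let the fingers close. The tool returns the time, the measured TCP pose, the force, the opening and the grip force at its end. only (a regular expression) keeps the lines of the reply that match it, lines (a string "A,B") keeps lines A to B, and quiet returns only ok. Input that does not fit is refused with a message, and nothing moves.
- bot.get_state(): the state, without advancing time (a new reading comes with each control period).
- bot.snapshot(name): name is "side" or "top"; returns a dict with "color" (400x640x3 uint8, red, green, blue), "mtx" (3x3 intrinsics, pixels), "xyz" and "orientation" of the camera in the world. Camera axes: x right, y down, z forward; pixel columns grow to the right and rows downward; lengths in m; the calibration is good to about 2 mm. A picture is of the moment at which its call begins. There is no depth.
- bot.finish_job(): hands the job in; it is judged then, once.
The state is a dict: "clock": time; "q": joint angles; "dq": joint speeds; "effort": joint torques, N m; "position": TCP position; "tool_rot": TCP orientation; "ft_force": force on the tool from outside, world axes, zero at the start; "wrist_torque": the same for the moment, N m; "width": finger opening in m; "grasp_force": force on a finger pad.
Only numpy, scipy, OpenCV 4.12 (cv2) and the standard library are available. Lean on these libraries where they do the work, as an engineer would, in place of code of your own. Each camera call takes 0.05 s, during which the arm holds its last target. There are 200 camera calls.

## Working session

There is one attempt and no reset: what is moved stays moved. The work goes in short steps, Python scripts to look and compute and a tool call to move; the robot and the scene stay as the last step left them, time stands still between calls to the robot, and variables do not carry over. Pictures are saved under pics/ and viewed, at most 10 in all, crops included, and the job is handed in when it is done.

```bash
ls; mkdir -p pics
```

Run:
```python
from bench import bot
import cv2
for n in("side","top"):
    s=bot.snapshot(n);cv2.imwrite(f"pics/{n}0.png",s["color"][:,:,::-1]);print(n,s["mtx"],s["xyz"],s["orientation"])
s=bot.get_state();print(s["clock"],s["position"],s["tool_rot"],s["width"],bot.tips_ahead)
```

```text
bench.py
pics
side [[389.25330746   0.         318.67686497]
 [  0.         389.25330746 202.33961965]
 [  0.           0.           1.        ]] [0.32134146 1.01277381 0.79626225] [-0.1243535   0.87585373 -0.46302606  0.05498465]
top [[376.80667602   0.         318.48575089]
 [  0.         376.80667602 200.88906839]
 [  0.           0.           1.        ]] [0.50435407 0.01510097 1.18417321] [-0.70606005  0.70628735 -0.04189954  0.02969535]
0.1 [ 0.15190713 -0.60549279  0.24115365] [ 9.92459787e-01  1.22566047e-01 -6.65134539e-05 -1.06366748e-03] 0.0852359033659444 0.011
```

View pics/top0.png

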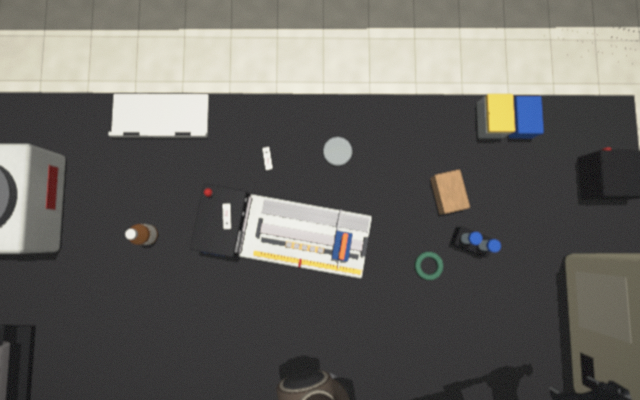

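View pics/side0.png

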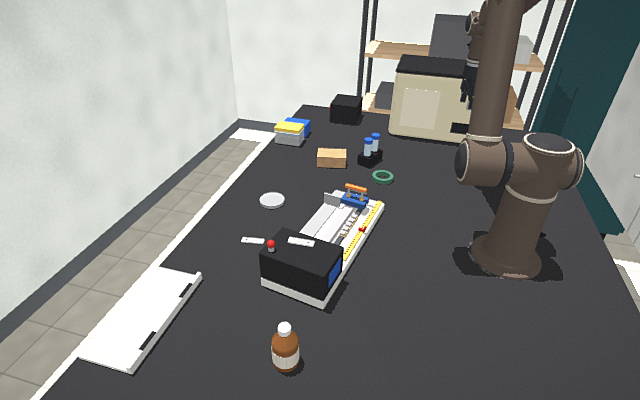

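The top view shows the cutter, its head at (220,220), carriage at (342,245), clip at (300,263). The side view shows carriage near (355,195) and clip at (362,229). I'll enlarge both.

Run:
```python
import cv2
a=cv2.imread("pics/top0.png")[200:290,240:380];cv2.imwrite("pics/topc.png",cv2.resize(a,None,fx=5.7,fy=5.7,interpolation=cv2.INTER_CUBIC))
a=cv2.imread("pics/side0.png")[175:275,290:395];cv2.imwrite("pics/sidec.png",cv2.resize(a,None,fx=6,fy=6,interpolation=cv2.INTER_CUBIC))
```

```text
(no output)
```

View pics/topc.png

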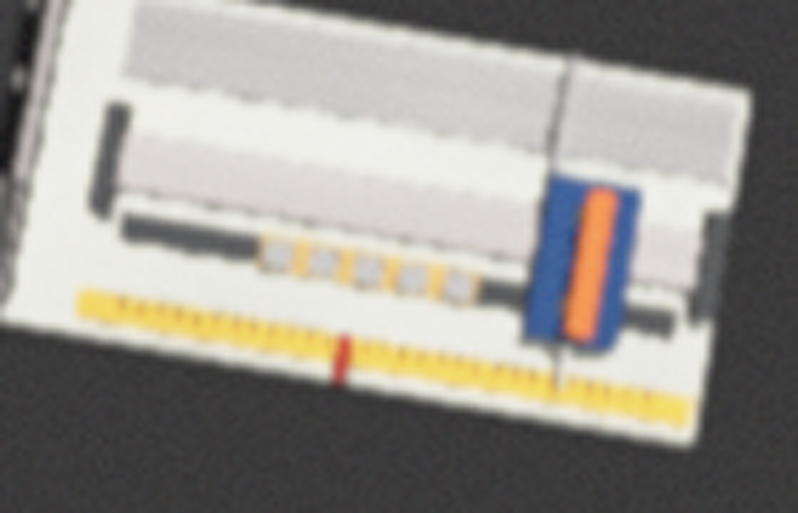

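View pics/sidec.png

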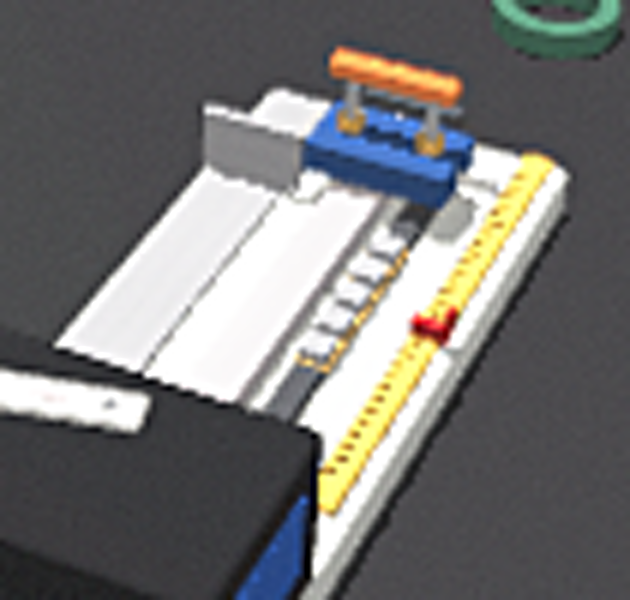

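Top crop: bar centred at (591,264) with ends (602,190) and (580,338), clip at (342,358), middle tooth at (367,269), base corners at (750,92) and (697,443). Side crop: bar centre (396,76), clip at (434,325), middle tooth near (358,288). Next I triangulate these.

Create h.py:
```python
import numpy as np
from scipy.spatial.transform import Rotation as R
K={'side':(389.2533,318.677,202.340),'top':(376.8067,318.486,200.889)}
P={'side':([0.32134146,1.01277381,0.79626225],[-0.1243535,0.87585373,-0.46302606,0.05498465]),'top':([0.50435407,0.01510097,1.18417321],[-0.70606005,0.70628735,-0.04189954,0.02969535])}
C={'side':(290,175,6),'top':(240,200,5.7)}
def ray(n,u,v,crop=True):
    if crop:
        a,b,s=C[n];u=(u+.5)/s-.5+a;v=(v+.5)/s-.5+b
    f,cx,cy=K[n];o,q=P[n];d=R.from_quat(q).apply([(u-cx)/f,(v-cy)/f,1]);return np.array(o),d/np.linalg.norm(d)
def atz(n,u,v,z,crop=True):
    o,d=ray(n,u,v,crop);return o+d*(z-o[2])/d[2]
def tri(t,s,crop=True):
    A=0;b=0;L=[]
    for n,p in(('top',t),('side',s)):
        o,d=ray(n,*p,crop);M=np.eye(3)-np.outer(d,d);A=A+M;b=b+M@o;L.append((o,M))
    x=np.linalg.solve(A,b);return x,[np.linalg.norm(M@(x-o))for o,M in L]
```

Run:
```python
from h import *
np.set_printoptions(precision=4,suppress=True)
for k,t,s in[('bar',(591,264),(396,77)),('barE+',(602,190),(337,62)),('barE-',(580,338),(456,90)),('clip',(342,358),(434,324)),('tooth',(367,269),(355,288)),('strip end tooth1',(280,255),(318,347)),('tooth5',(458,286),(395,243))]:
    print(k,*tri(t,s))
print('clip z.055',atz('top',342,358,.055),atz('side',434,322,.055))
c1=atz('top',750,92,.03);c2=atz('top',697,443,.03);c3=atz('top',5,322,.03);print(c1,c2,c3,'side corner',atz('side',566,175,.03))
e=c1-c2;print(np.linalg.norm(e),'yaw',np.arctan2(e[1],e[0]),'long',np.arctan2(-(c3-c2)[0],(c3-c2)[1]))
for u,v in((280,255),(322,262),(367,269),(412,277),(458,286)):print('tooth top',atz('top',u,v,.046))
for u,v in((591,264),(602,190),(580,338)):print('bar',atz('top',u,v,.117))
print('barside',atz('side',396,75,.115))
```

```text
bar [ 0.4848 -0.0736  0.1114] [np.float64(0.0005093050621673559), np.float64(0.0005093050621674155)]
barE+ [ 0.5205 -0.0796  0.1111] [np.float64(0.001537724523446295), np.float64(0.001537724523446375)]
barE- [ 0.4495 -0.0676  0.1132] [np.float64(0.00043971595373981133), np.float64(0.00043971595373988354)]
clip [0.435  0.052  0.0446] [np.float64(0.00039924945933894314), np.float64(0.00039924945933902565)]
tooth [0.4807 0.0388 0.0483] [np.float64(0.0010925938179498535), np.float64(0.0010925938179496932)]
strip end tooth1 [0.489 0.085 0.042] [np.float64(0.00010596083201584304), np.float64(0.00010596083201598676)]
tooth5 [ 0.4702 -0.0092  0.0464] [np.float64(0.0026767504445410297), np.float64(0.0026767504445411325)]
clip z.055 [0.4361 0.0517 0.055 ] [0.4334 0.0636 0.055 ]
[ 0.5759 -0.1668  0.03  ] [ 0.3895 -0.1358  0.03  ] [0.4538 0.2312 0.03  ] side corner [ 0.3884 -0.1271  0.03  ]
0.18892949662606687 yaw -0.16506981508581528 long -0.17336971602918572
tooth top [0.4891 0.0848 0.046 ]
tooth top [0.4854 0.0627 0.046 ]
tooth top [0.4818 0.039  0.046 ]
tooth top [0.4775 0.0154 0.046 ]
tooth top [ 0.4728 -0.0088  0.046 ]
bar [ 0.4854 -0.0731  0.117 ]
bar [ 0.5219 -0.0788  0.117 ]
bar [ 0.4493 -0.0674  0.117 ]
barside [ 0.4839 -0.07    0.115 ]
```

Everything fits the given sizes (bar z 0.111, teeth z about 0.046 at 24 mm pitch, base width 0.189). Cutter yaw is about -0.17. The clip is about 5 mm on the +y side of the tooth's middle, and 115 mm from the carriage. I'll turn the tool +0.416 rad and travel.

Careful with the scale: shifts go in shares of 0.3 m and turns go in shares of pi rad. That gives: 0.104 rad is 0.0331.

Request:
nudge_tcp:
  increments:
    - {"wz": 0.0331}
    - {"wz": 0.0331}
    - {"wz": 0.0331}
    - {"wz": 0.0331}
  aperture: 0.05

```text
clock: 0.5
position: [0.152, -0.6057, 0.2415]
tool_rot: [0.996, -0.087, -0.0, -0.001]
ft_force: [1.0, 0.5, 0.8]
width: 0.0502
grasp_force: 0.0
```

Request:
nudge_tcp:
  increments:
    - {"tx": 0.06,"ty": -0.15,"tz": 0.0067}
    - {"tx": 0.06,"ty": -0.15,"tz": 0.0067}
    - {"tx": 0.06,"ty": -0.15,"tz": 0.0067}
    - {"tx": 0.06,"ty": -0.15,"tz": 0.0067}
    - {"tx": 0.06,"ty": -0.15,"tz": 0.0067}
    - {"tx": 0.06,"ty": -0.15,"tz": 0.0067}
    - {"tx": 0.06,"ty": -0.15,"tz": 0.0067}
    - {"tx": 0.06,"ty": -0.15,"tz": 0.0067}
    - {"tx": 0.06,"ty": -0.15,"tz": 0.0067}
    - {"tx": 0.06,"ty": -0.15,"tz": 0.0067}
    - {"tx": 0.06,"ty": -0.15,"tz": 0.0067}
    - {}

```text
clock: 1.7
position: [0.4328, -0.147, 0.2198]
tool_rot: [0.997, -0.081, 0.0, -0.001]
ft_force: [0.0, 0.2, 0.3]
width: 0.0499
grasp_force: 0.0
```

Create d.py:
```python
# tool-axis delta to a TCP target x y z and cutter-aligned yaw
import sys
from h import *
from bench import bot
s=bot.get_state();r=R.from_quat(s["tool_rot"]);t=np.array([float(a) for a in sys.argv[1:4]])
want=R.from_matrix(np.array([[np.cos(.17),-np.sin(.17),0],[-np.sin(.17),-np.cos(.17),0],[0,0,-1]]))
print(s["clock"],np.round(s["position"],4),'d',np.round(r.inv().apply(t-s["position"]),4),'rot',np.round((r.inv()*want).as_rotvec(),4),'F',np.round(s["ft_force"],2))
```

```bash
python3 d.py .4848 -.0734 .16
```

```text
1.7 [ 0.4328 -0.147   0.2198] d [ 0.0394 -0.0809  0.06  ] rot [-0.0025  0.      0.0071] F [0.01 0.19 0.35]
```

To row units: -0.0209 m is -0.0697, -0.02 m is -0.0667, 0.007 rad is 0.0022.

Request:
nudge_tcp:
  increments:
    - {"tx": 0.0333,"ty": -0.0667,"tz": 0.05,"wz": 0.0022}
    - {"tx": 0.0333,"ty": -0.0667,"tz": 0.05}
    - {"tx": 0.0333,"ty": -0.0667,"tz": 0.05}
    - {"tx": 0.0313,"ty": -0.0697,"tz": 0.05}
    - {}
  quiet: true

```text
ok
```

```bash
python3 d.py .4848 -.0734 .103
```

```text
2.2 [ 0.4828 -0.0778  0.158 ] d [ 0.0014 -0.0047  0.055 ] rot [-0.0007  0.0046 -0.0052] F [-1.39  0.01 -0.43]
```

To row units: 0.01 m is 0.0333.

Request:
nudge_tcp:
  increments:
    - {"tz": 0.0333}
    - {"tz": 0.0333}
    - {"tz": 0.0333}
    - {}
    - {}
  quiet: true

```text
ok
```

```bash
python3 d.py .4848 -.0734 .103
```

```text
2.7 [ 0.4835 -0.0796  0.13  ] d [ 0.0002 -0.0063  0.027 ] rot [ 0.      0.0008 -0.008 ] F [ 0.81 -0.55  0.24]
```

To row units: 0.01 m is 0.0333, -0.006 m is -0.02, -0.008 rad is -0.0025.

Request:
nudge_tcp:
  increments:
    - {"ty": -0.02,"wz": -0.0025}
    - {"tz": 0.0333}
    - {"tz": 0.0333}
    - {"tz": 0.0233}
    - {}
    - {}
  quiet: true

```text
ok
```

```bash
python3 d.py .4848 -.0734 .103;python3 - <<'E'
from bench import bot
import cv2,numpy as np
s=bot.snapshot("side")["color"][155:235,300:400,::-1];cv2.imwrite("pics/s1.png",cv2.resize(s,None,fx=6,fy=6,interpolation=cv2.INTER_CUBIC))
E
```

```text
3.3 [ 0.4846 -0.0731  0.1027] d [ 0.0002  0.0002 -0.0003] rot [-0.      0.0012  0.0009] F [ 0.31  0.01 -0.44]
```

View pics/s1.png

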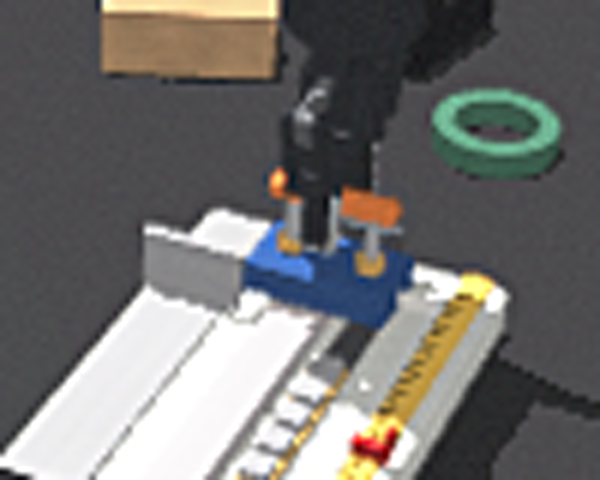

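The near finger hangs in front of the bar between the two pins (bar ends visible at (280,183) and (370,205)), so the straddle is right. Closing now.

Request:
nudge_tcp:
  increments:
    - {}
    - {}
    - {}
    - {}
    - {}
    - {}
    - {}
  aperture: 0.0

```text
clock: 4.05
position: [0.4854, -0.0732, 0.1038]
tool_rot: [0.996, -0.085, 0.0, -0.0]
ft_force: [-1.3, 1.9, 5.4]
width: 0.0127
grasp_force: 59.4
```

```bash
python3 d.py .4848 -.0734 .103
```

```text
4.05 [ 0.4854 -0.0732  0.1038] d [-0.0005  0.0003  0.0008] rot [-0.0002 -0.0006  0.0004] F [-1.3   1.87  5.43]
```

To row units: -0.003 m is -0.01, -0.0025 m is -0.0083.

Request:
nudge_tcp:
  increments:
    - {"tz": -0.0067}
    - {"tz": -0.01}
    - {"tz": -0.01}
    - {"tz": -0.01}
    - {"tz": -0.0083}
    - {}
    - {}
    - {}

```text
clock: 4.85
position: [0.4852, -0.0732, 0.1167]
tool_rot: [0.996, -0.085, 0.0, -0.0]
ft_force: [5.0, 0.9, -7.7]
width: 0.0129
grasp_force: 58.5
```

```bash
python3 d.py .4848 -.0734 .1155
```

Run:
```python
from bench import bot
import cv2,numpy as np
s=bot.snapshot("side")["color"][155:235,300:400,::-1];cv2.imwrite("pics/s2.png",cv2.resize(s,None,fx=6,fy=6,interpolation=cv2.INTER_CUBIC))
```

```text
4.85 [ 0.4852 -0.0732  0.1167] d [-0.0004  0.0003  0.0012] rot [-0.0001 -0.0005  0.0007] F [ 5.03  0.92 -7.65]
```

View pics/s2.png

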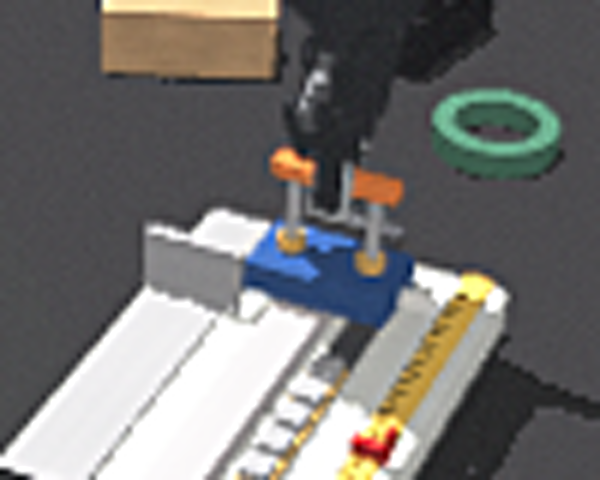

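Bar is up about 13 mm, and 7.7 N matches the spring. Sliding towards the clip.

To row units: -0.01 m is -0.0333, -0.005 m is -0.0167.

Request:
nudge_tcp:
  increments:
    - {"ty": -0.0167}
    - {"ty": -0.0333}
    - {"ty": -0.0333}
    - {"ty": -0.0333}
    - {"ty": -0.0333}
    - {"ty": -0.0167}
    - {}
    - {}

```text
clock: 5.7
position: [0.4942, -0.0239, 0.1169]
tool_rot: [0.996, -0.084, 0.001, 0.0]
ft_force: [4.7, -0.3, -8.2]
width: 0.0128
grasp_force: 58.8
```

```bash
python3 d.py .5046 .0401 .1167
```

```text
5.7 [ 0.4942 -0.0239  0.1169] d [-0.0005 -0.0649  0.0002] rot [ 0.0001 -0.0017  0.0011] F [ 4.69 -0.27 -8.16]
```

To row units: -0.01 m is -0.0333, -0.005 m is -0.0167.

Request:
nudge_tcp:
  increments:
    - {"ty": -0.0167}
    - {"ty": -0.0333}
    - {"ty": -0.0333}
    - {"ty": -0.0333}
    - {"ty": -0.0333}
    - {"ty": -0.0333}
    - {"ty": -0.0167}
    - {"ty": -0.015}
    - {}
    - {}

```text
clock: 6.7
position: [0.5056, 0.0392, 0.1171]
tool_rot: [0.996, -0.084, 0.001, 0.0]
ft_force: [6.0, -1.4, -7.9]
width: 0.0129
grasp_force: 58.9
```

```bash
python3 d.py .5046 .0401 .1167
```

Run:
```python
from bench import bot
import cv2,numpy as np
s=bot.snapshot("side")["color"];cv2.imwrite("pics/s3f.png",s[:,:,::-1]);t=bot.snapshot("top")["color"];cv2.imwrite("pics/t3f.png",t[:,:,::-1])
a=cv2.resize(s[175:275,290:395,::-1],(400,381),interpolation=cv2.INTER_CUBIC);b=cv2.resize(t[215:285,260:340,::-1],(400,350),interpolation=cv2.INTER_CUBIC)
b=cv2.copyMakeBorder(b,0,31,0,0,cv2.BORDER_CONSTANT);cv2.imwrite("pics/s3.png",np.hstack([a,b]))
```

```text
6.7 [0.5056 0.0392 0.1171] d [-0.0011 -0.0007  0.0004] rot [ 0.0006 -0.003   0.0013] F [ 6.04 -1.35 -7.86]
```

View pics/s3.png

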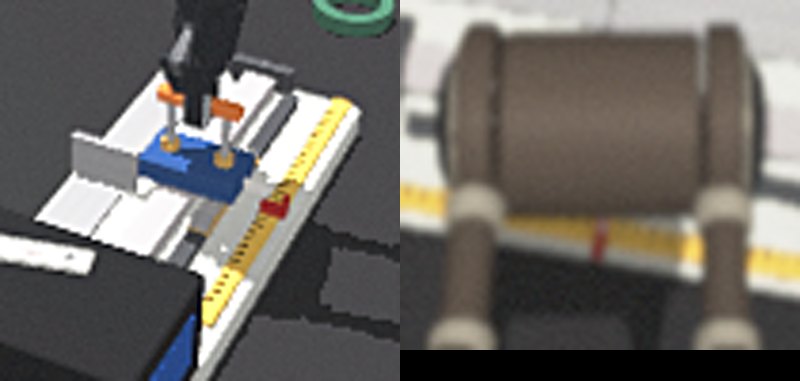

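Pointer stands at the clip (y' 0.1241 against 0.1249). I'll lower to about 9.8 mm, still above the teeth, then let go.

To row units: 0.0018 m is 0.006, 0.0017 m is 0.0057.

Request:
nudge_tcp:
  increments:
    - {"tz": 0.0057}
    - {"tz": 0.006}
    - {}
    - {}

```text
clock: 7.2
position: [0.5056, 0.0392, 0.1137]
tool_rot: [0.996, -0.084, 0.001, 0.0]
ft_force: [6.7, -0.4, -8.6]
width: 0.0127
grasp_force: 59.0
```

Request:
nudge_tcp:
  increments:
    - {}
    - {}
    - {}
    - {}
    - {}
  aperture: 0.022

```text
clock: 7.7
position: [0.5041, 0.0396, 0.1134]
tool_rot: [0.996, -0.084, -0.0, 0.0]
ft_force: [0.2, -0.4, 0.8]
width: 0.022
grasp_force: 0.0
```

```bash
python3 d.py .5046 .0401 .1167
```

Run:
```python
from bench import bot
import cv2,numpy as np
s=bot.snapshot("side")["color"];cv2.imwrite("pics/s4.png",s[:,:,::-1])
a=cv2.imread("pics/s3f.png")
f=lambda i:cv2.resize(i[185:240,320:370],None,fx=8,fy=8,interpolation=cv2.INTER_CUBIC)
cv2.imwrite("pics/s4c.png",np.hstack([f(a),f(s[:,:,::-1])]))
```

```text
7.7 [0.5041 0.0396 0.1134] d [ 0.0004 -0.0005 -0.0033] rot [0.0002 0.0004 0.0011] F [ 0.17 -0.43  0.79]
```

View pics/s4c.png

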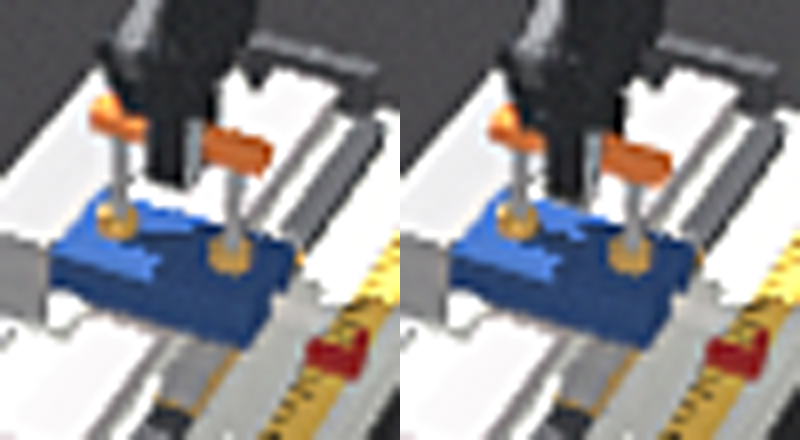

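The bar has dropped about 1.5 px and now rests on the tooth, untouched (force is about 0). I'll nudge +y gently and watch force and bar height (orange against blue rows in the side picture).

Create m.py:
```python
import sys,cv2,numpy as np
from h import *
def m(i):
    h=cv2.cvtColor(i,cv2.COLOR_BGR2HSV)[165:250,310:385].astype(int);H,S,V=h[...,0],h[...,1],h[...,2]
    o=(H>=4)&(H<=13)&(S>170)&(V>110);o[:, :]&=True
    n,l,st,c=cv2.connectedComponentsWithStats(o.astype(np.uint8))
    k=[j for j in range(1,n) if st[j,4]>=8]
    b=(H>104)&(H<125)&(S>120)&(V>60);y,x=np.where(b)
    return [(int(st[j,4]),np.round(c[j]+[310,165],2).tolist()) for j in k],(b.sum(),round(x.mean()+310,2),round(y.mean()+165,2))
if len(sys.argv)>1:
    for a in sys.argv[1:]:print(a,*m(cv2.imread(a)))
else:
    from bench import bot
    i=bot.snapshot("side")["color"][:,:,::-1].copy();s=bot.get_state();cv2.imwrite(f"pics/m{s['clock']:.2f}.png",i)
    p=s["position"];print(round(s["clock"],2),'y',round(.169*p[0]+.9856*p[1],4),'Fy',round(.169*s["ft_force"][0]+.9856*s["ft_force"][1],2),'Fz',round(s["ft_force"][2],2),*m(i))
```

```bash
python3 m.py pics/side0.png pics/s3f.png pics/s4.png
```

```text
pics/side0.png [(38, [355.53, 188.45])] (np.int64(261), np.float64(354.35), np.float64(200.6))
pics/s3f.png [(10, [333.8, 199.5]), (29, [349.31, 203.31])] (np.int64(303), np.float64(340.86), np.float64(218.63))
pics/s4.png [(11, [333.91, 201.0]), (32, [349.06, 204.66])] (np.int64(301), np.float64(340.84), np.float64(218.67))
```

Request:
nudge_tcp:
  increments:
    - {"ty": -0.0033,"tz": 0.0033}
    - {"ty": -0.0033,"tz": 0.0033}
    - {"ty": -0.0033}
    - {"ty": -0.0033}
    - {"ty": -0.0033}
    - {"ty": -0.0033}
    - {}

```text
clock: 8.45
position: [0.5049, 0.0443, 0.1111]
tool_rot: [0.996, -0.084, -0.0, 0.001]
ft_force: [-0.7, -5.3, -0.4]
width: 0.022
grasp_force: 2.6
```

```bash
python3 m.py
```

```text
8.5 y 0.129 Fy -5.16 Fz -0.28 [(34, [348.35, 204.76])] (np.int64(290), np.float64(340.64), np.float64(218.97))
```

To row units: -0.0007 m is -0.0023.

Request:
nudge_tcp:
  increments:
    - {"ty": -0.0023}
    - {"ty": -0.0023}
    - {"ty": -0.0023}
    - {"ty": -0.0023}
    - {"ty": -0.0023}
    - {}
  only: "ft|grasp"

```text
ft_force: [0.1, -4.8, -1.3]
grasp_force: 2.5
```

```bash
python3 m.py
```

```text
9.15 y 0.1325 Fy -4.94 Fz -1.07 [(32, [348.03, 205.53])] (np.int64(290), np.float64(340.39), np.float64(219.72))
```

Request:
nudge_tcp:
  increments:
    - {"ty": -0.0017}
    - {}
  only: "ft|grasp"

```text
ft_force: [0.4, -5.8, -2.1]
grasp_force: 2.5
```

```bash
python3 m.py
```

```text
9.4 y 0.133 Fy -5.24 Fz -0.97 [(32, [348.03, 205.5])] (np.int64(291), np.float64(340.37), np.float64(219.79))
```

To row units: -0.0005 m is -0.0017.

Request:
nudge_tcp:
  increments:
    - {"ty": -0.0017}
    - {}
  only: "ft|grasp"

```text
ft_force: [-0.7, -2.8, -1.4]
grasp_force: 1.3
```

```bash
python3 m.py
```

```text
9.65 y 0.1345 Fy -2.04 Fz -1.36 [(11, [332.82, 203.55]), (33, [347.91, 207.09])] (np.int64(295), np.float64(340.29), np.float64(220.01))
```

Request:
nudge_tcp:
  increments:
    - {"ty": -0.0017}
    - {}
  only: "ft|grasp"

```text
ft_force: [-0.4, -2.4, -0.2]
grasp_force: 1.2
```

```bash
python3 m.py
```

```text
9.9 y 0.1353 Fy -2.21 Fz -0.75 [(12, [333.08, 204.5]), (32, [347.81, 208.0])] (np.int64(293), np.float64(340.03), np.float64(220.12))
```

To row units: -0.0005 m is -0.0017.

Request:
nudge_tcp:
  increments:
    - {"ty": -0.0017}
    - {}
  only: "ft|grasp"

```text
ft_force: [-0.7, -2.9, -0.8]
grasp_force: 1.1
```

```bash
python3 m.py
```

```text
10.15 y 0.1359 Fy -2.32 Fz -2.1 [(11, [333.18, 204.82]), (31, [347.81, 208.1])] (np.int64(294), np.float64(339.96), np.float64(220.21))
```

The bar dropped fully (orange-blue gap 14.25 → 12.1 px is about 8 mm, and the push force fell to the carriage friction alone). Backing off to centre, then opening and rising.

Request:
nudge_tcp:
  increments:
    - {"ty": 0.0067}
    - {"ty": 0.0067}
    - {}
    - {}
  only: "ft|grasp"

```text
ft_force: [0.6, 0.0, 0.5]
grasp_force: 0.0
```

```bash
python3 m.py
```

```text
10.6 y 0.132 Fy -0.16 Fz 0.93 [(9, [333.0, 205.0]), (29, [348.07, 208.21])] (np.int64(303), np.float64(339.87), np.float64(220.0))
```

Request:
nudge_tcp:
  increments:
    - {}
    - {}
    - {}
  aperture: 0.034
  only: "ft|grasp"

```text
ft_force: [-0.8, 0.2, 0.3]
grasp_force: 0.0
```

Request:
nudge_tcp:
  increments:
    - {"tz": -0.0167}
    - {"tz": -0.0333}
    - {"tz": -0.0667}
    - {"tz": -0.1}
    - {"tz": -0.1}
    - {"tz": -0.1}
    - {"tx": -0.1,"tz": -0.0667}
    - {"tx": -0.1333}
    - {"tx": -0.1333}
    - {"tx": -0.1333}
    - {}
    - {}

```text
clock: 12.1
position: [0.3577, 0.0724, 0.2573]
tool_rot: [0.996, -0.084, 0.002, -0.0]
ft_force: [1.1, -0.4, -0.4]
width: 0.0338
grasp_force: 0.0
```

```bash
python3 m.py
```

Run:
```python
from bench import bot
import cv2,numpy as np
s=bot.snapshot("side")["color"][175:275,290:395,::-1];t=bot.snapshot("top")["color"][205:275,260:360,::-1]
a=cv2.resize(s,(400,381),interpolation=cv2.INTER_CUBIC);b=cv2.resize(t,(400,280),interpolation=cv2.INTER_CUBIC)
cv2.imwrite("pics/e.png",np.hstack([a,cv2.copyMakeBorder(b,0,101,0,0,cv2.BORDER_CONSTANT)]))
```

```text
12.15 y 0.1319 Fy 0.62 Fz 0.44 [(35, [341.29, 207.26])] (np.int64(308), np.float64(339.98), np.float64(219.93))
```

View pics/e.png

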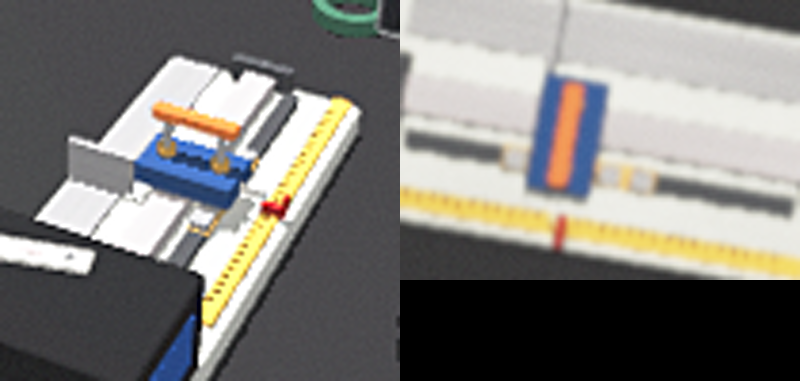

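Arm is clear; the bar looks low at (197,121) and the carriage sits slightly past the clip towards +y. I'll check the height by triangulation.

Run:
```python
from bench import bot
import cv2
from h import *
def c(i,r):
    h=cv2.cvtColor(i,cv2.COLOR_BGR2HSV).astype(int);o=(h[...,0]>=4)&(h[...,0]<=13)&(h[...,1]>150)&(h[...,2]>110)
    o[:r[1]]=0;o[r[3]:]=0;o[:,:r[0]]=0;o[:,r[2]:]=0
    n,l,st,ce=cv2.connectedComponentsWithStats(o.astype(np.uint8));k=1+np.argmax(st[1:,4]);return ce[k]
S=bot.snapshot("side")["color"][:,:,::-1].copy();T=bot.snapshot("top")["color"][:,:,::-1].copy()
for a,b in((cv2.imread("pics/top0.png"),cv2.imread("pics/side0.png")),(T,S)):
    p,q=c(a,(285,215,360,260)),c(b,(310,165,385,230));x,e=tri(p,q,False);print(p,q,x,e,'y',.169*x[0]+.9856*x[1])
```

```text
[342.74193548 245.94623656] [355.05769231 188.30769231] [ 0.48539638 -0.07221687  0.10861148] [np.float64(0.00021695083412887991), np.float64(0.00021695083412894264)] y 0.010855038976437179
[300.98780488 238.35365854] [341.8372093  207.48837209] [0.50519176 0.04601887 0.10665885] [np.float64(0.0016021450657749579), np.float64(0.0016021450657750817)] y 0.13073360273916607
```

Bar height matches the parked level (fully down), about 6 mm past the clip, at the notch. Handing in.

```bash
python3 -c "
from bench import bot
print(bot.finish_job())"
```

```text
the job is handed in; nothing more can be done
None
```

The carriage is set and the job handed in after about 12 s: the bar was held up to the clip, let go there, and nudged until it dropped fully into the notch about 6 mm past the clip on the +y side; no verdict came back.

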